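# Make up the stove caddy and the table caddy

## Task

Please make up the two caddies from the stock standing on the table. The wooden stove caddy gets a salt shaker and the spice jar, one in each of its two jar pockets, and the matchbox lying flat in its low bay; the wire table caddy gets the other salt shaker in its larger place and the dropper bottle in its smaller one. Stand everything upright and fully down in its place, and leave the food tin and the spoon where they are.

Things in the scene. Friction and masses are not known exactly. Their poses are not given: they have to be found in the camera images.
- stove_caddy: Long light wooden caddy 78 x 226 mm, fixed. Origin: centre of its underside on the table; y along it, z up; floor 8 mm up. All places at x = 0: two jar pockets 62 x 62 mm at y = -0.074 and y = -0.006 m, walls up to 48 mm; low matchbox bay 62 (x) x 74 (y) mm at y = +0.070 m, lip 4 mm over its floor. A jar in the middle pocket stands close to the bay, in a low gripper's way.
- table_caddy: Short dark wooden base 86 x 142 mm with a gallery of 5 mm steel wire up to 47 mm above the table, wire ears at both ends out to y = +-0.085 m; fixed. Origin: centre of its underside on the table; y along it, z up; floor 8 mm up. Both places at x = 0, parted by a cross wire: larger 62 (x) x 65 (y) mm at y = -0.0275 m, smaller 62 x 50 mm at y = +0.035 m.
- salt_shaker_1: A salt shaker, matt grey with a rounded paler cap, standing, 90 mm tall: body 44 mm at its widest, tapering upward (42 mm at a height of 36 mm, 39 mm at 56 mm), cap 34 mm across from 74 mm up. Its foot is a little uneven: it may stand 0.06 rad off plumb. The two shakers are alike and interchangeable. Origin at the centre of its underside, z up.
- salt_shaker_2: The other salt shaker, matt grey with a rounded paler cap, standing, 90 mm tall: body 44 mm at its widest, tapering upward (42 mm at a height of 36 mm, 39 mm at 56 mm), cap 34 mm across from 74 mm up. Its foot is a little uneven: it may stand 0.06 rad off plumb. The two shakers are alike and interchangeable. Origin at the centre of its underside, z up.
- spice_jar: Spice jar, round glass with dark label and yellow screw cap, 44 mm across (straight sided) and 106 mm tall, standing. Origin at the centre of its underside, z up.
- dropper: Small brown dropper bottle with black rubber bulb, standing: body 33 mm across up to 70 mm, neck 24 mm across to 77 mm, bulb 13 mm across up to 102 mm. Origin at the centre of its underside, z up.
- matchbox: Closed matchbox, red top, lying flat: 37 mm along its x, 53 mm along its y, 16 mm thick. Origin at the centre of its underside, z up.
- fish_tin: Food tin with a green label, 75 mm across and 58 mm tall, standing among the stock. Belongs to neither set: leave it. Origin at the centre of its underside, z up.
- spoon: Metal spoon lying on the table between the caddies, 193 mm along its x, 41 x 14 mm. Leave it. Origin at the centre of its underside.
Mind the look-alikes: they are no part of the job. Leave any pink look-alike of the spice_jar alone.

How it is judged (in metres and radians):
At the end, for the whole second after the job is handed in: Stove caddy: a salt shaker and the spice jar, one per pocket, matchbox in the bay. Table caddy: the other shaker in the larger place, dropper in the smaller. All inside (jars within 14 mm of the middle, dropper 12, matchbox 16 x 22), bottoms within 5 mm of the floor, tilt under 0.2 rad, at rest (((((x of salt_shaker_1 in the frame of stove_caddy between -0.014 and 0.014 m and y of salt_shaker_1 in the frame of stove_caddy between -0.088 and -0.06 m and z of salt_shaker_1 in the frame of stove_caddy between 0.003 and 0.013 m) or (x of salt_shaker_1 in the frame of stove_caddy between -0.014 and 0.014 m and y of salt_shaker_1 in the frame of stove_caddy between -0.02 and 0.008 m and z of salt_shaker_1 in the frame of stove_caddy between 0.003 and 0.013 m)) and (x of salt_shaker_2 in the frame of table_caddy between -0.014 and 0.014 m and y of salt_shaker_2 in the frame of table_caddy between -0.0415 and -0.0135 m and z of salt_shaker_2 in the frame of table_caddy between 0.003 and 0.013 m)) or (((x of salt_shaker_2 in the frame of stove_caddy between -0.014 and 0.014 m and y of salt_shaker_2 in the frame of stove_caddy between -0.088 and -0.06 m and z of salt_shaker_2 in the frame of stove_caddy between 0.003 and 0.013 m) or (x of salt_shaker_2 in the frame of stove_caddy between -0.014 and 0.014 m and y of salt_shaker_2 in the frame of stove_caddy between -0.02 and 0.008 m and z of salt_shaker_2 in the frame of stove_caddy between 0.003 and 0.013 m)) and (x of salt_shaker_1 in the frame of table_caddy between -0.014 and 0.014 m and y of salt_shaker_1 in the frame of table_caddy between -0.0415 and -0.0135 m and z of salt_shaker_1 in the frame of table_caddy between 0.003 and 0.013 m))) and ((x of spice_jar in the frame of stove_caddy between -0.014 and 0.014 m and y of spice_jar in the frame of stove_caddy between -0.088 and -0.06 m and z of spice_jar in the frame of stove_caddy between 0.003 and 0.013 m) or (x of spice_jar in the frame of stove_caddy between -0.014 and 0.014 m and y of spice_jar in the frame of stove_caddy between -0.02 and 0.008 m and z of spice_jar in the frame of stove_caddy between 0.003 and 0.013 m)) and x of dropper in the frame of table_caddy between -0.0165 and 0.0165 m and y of dropper in the frame of table_caddy between 0.0225 and 0.0475 m and z of dropper in the frame of table_caddy between 0.003 and 0.013 m and x of matchbox in the frame of stove_caddy between -0.016 and 0.016 m and y of matchbox in the frame of stove_caddy between 0.048 and 0.092 m and z of matchbox in the frame of stove_caddy between 0.003 and 0.013 m and angle between each of salt_shaker_1, salt_shaker_2, spice_jar, dropper, matchbox's own z axis and vertical below 0.2 rad and linear speed of each of salt_shaker_1, salt_shaker_2, spice_jar, dropper, matchbox below 0.02 m/s); the robot touches nothing.
It fails at once if the food tin is pushed more than 30 mm from where it lay (distance of fish_tin from where it was at the start of the episode above 0.03 m).
It fails at once if the spoon is pushed more than 30 mm from where it lay (distance of spoon from where it was at the start of the episode above 0.03 m).
It fails at once if the food tin is knocked over (angle between fish_tin's own z axis and vertical above 0.5 rad).
It also fails if it takes over 122 s, if anything falls off the work surface, if the arm or the gripper's body presses on something with over 40 N, if the wrist force passes 120 N, or if a joint passes its speed limit or range.

## Robot

A 7-joint arm with a two-finger parallel gripper is mounted at the origin on a cart in front of the work surface, level with it; the furniture and walls round the work are solid. World frame = base frame: x ahead of the robot, y to its left, z up, the work surface at z = 0. Lengths are in m, angles in degrees, forces in N, time in s.
With the tool pointing down it reaches from about 0.4 to 0.9 m from the base axis. Payload 5.5 kg.
Tool frame: the origin (TCP) lies on the centre line of the jaws, within the pads' length; the fingertips stand 8 mm ahead of it and the grasp point (between the pads) lies 11 mm behind it; z points along the fingers, y is the line along which they close (so a half turn about z gives the same grasp; the last joint's range is limited). The gripper opens to 92 mm and grips with 3 to 60 N. Pads are 19 mm wide; open, the fingers measure 130 mm over their backs; the gripper's body (75 mm by 190 mm) begins 47 mm behind the grasp point.
Start: joints at [-60.837, 28.699, -24.465, 88.831, 12.651, 65.22, -12.049], TCP at [0.158, 0.63, 0.235] pointing down, gripper open.
Joint ranges: [-164.97, 164.97], [-17.58, 116.51], [-87.97, 89.64], [11.32, 138.91], [-80.73, 260.73], [10.89, 115.49], [-147.41, 147.41]. Speed limits (degrees/s): [147.25, 147.25, 180, 180, 180, 180, 180].

## Interface

Orientations are given as a 3x3 rotation matrix whose columns are the frame's x, y, z axes.
In Python, from workcell import monitor, get_image, manip gives the robot as it stands. The module is installed in compiled form; this text tells all that it offers.
- The arm moves only by the tool carry_out, never from a script. Its argument "series" is text: rows parted by semicolons, each of 7 numbers parted by spaces: the closure in counts, from 0 (fully open) to 255 (shut), then the shift along the tool's x, y, z in cm, then the turn, a rotation vector about the tool's x, y, z in rad. In form: claw dx dy dz rx ry rz; .... A call has 1 to 10 rows; each row is the pose to reach, as a shift and turn from the pose commanded when the call began, along the tool's axes at that moment; what a row does not reach only later rows make up. A row lasts 1/10 s, in which the tool goes at most 50 mm and 8.59 degrees, less where a joint would pass 70% of its speed; a pose out of reach is approached as far as the arm can. A call with a gripper value outside its range is refused whole. The fingers move at their own pace and stop on an object; the grip force is fixed at half the most. Time passes only in rows, so rows that repeat a pose let the fingers close. It gives the time, the measured TCP pose, the force, the opening and the grip force at its end, in the units of the state.
- monitor.sense(): the state, without advancing time (a new reading comes with each control period).
- get_image(name): name is "scene" or "top"; returns a dict with "pixels" (480x640x3 uint8, red, green, blue), "z_map" (480x640 float32, m along the optical axis (not along the pixel's ray), 0 where there is no reading), "fx", "fy", "cx", "cy" (pixels), "distortion" ([k1, k2, p1, p2, k3] as OpenCV has them; the pictures are not rectified), "world_from_camera" (4x4, takes a point from camera to world coordinates). Camera axes: x right, y down, z forward; pixel columns grow to the right and rows downward; lengths in m; the calibration is good to about 2 mm. A picture is of the moment at which its call begins.
- manip.finish_job(): hands the job in; it is judged then, once.
The state is a dict: "time_s": time; "joints": joint angles; "qvel": joint speeds; "joint_torque": joint torques, N m; "position": TCP position; "eef_rot": TCP orientation; "ft_force": force on the tool from outside, world axes, zero at the start; "wrist_torque": the same for the moment, N m; "opening": finger opening in m; "grasp_force": force on a finger pad.
Only numpy, scipy, OpenCV 4.12 (cv2) and the standard library are available. Lean on these libraries where they do the work, as an engineer would, in place of code of your own. Each camera call takes 0.05 s, during which the arm holds its last target. There are 200 camera calls.

## Working session

There is one attempt and no reset: what is moved stays moved. The work goes in short steps, Python scripts to look and compute and a tool call to move; the robot and the scene stay as the last step left them, time stands still between calls to the robot, and variables do not carry over. Pictures are saved under pics/ and viewed, at most 14 in all, crops included, and the job is handed in when it is done.

Besides the shell and the picture viewer there is one more tool, called after "Request:" as name(argument=value, ...) on one line, values as JSON. carry_out: Moves the arm, as the interface text tells. Its arguments: {"type":"object","properties":{"series":{"type":"string"}},"required":["series"]}

```bash
mkdir -p pics
cat > h.py <<'E'
import numpy as np, cv2
from workcell import monitor,get_image,manip
def grab(n):
    d=get_image(n); d['K']=np.array([[d['fx'],0,d['cx']],[0,d['fy'],d['cy']],[0,0,1.]]); d['D']=np.array(d['distortion'],float); d['T']=np.array(d['world_from_camera']); return d
def save(d,f,box=None,s=1):
    im=d['pixels'][...,::-1]
    if box: im=im[box[1]:box[3],box[0]:box[2]]
    cv2.imwrite('pics/'+f,cv2.resize(im,None,fx=s,fy=s,interpolation=cv2.INTER_CUBIC))
def cloud(d):
    v,u=np.mgrid[:480,:640]; p=np.stack([u,v],-1).reshape(-1,1,2).astype(float)
    n=cv2.undistortPoints(p,d['K'],d['D']).reshape(480,640,2); z=d['z_map'][...,None]
    P=np.concatenate([n*z,z],-1)@d['T'][:3,:3].T+d['T'][:3,3]; P[d['z_map']==0]=np.nan; return P
def ray(d,u,v,h):
    n=cv2.undistortPoints(np.array([[[u,v]]],float),d['K'],d['D'])[0,0]
    r=d['T'][:3,:3]@np.array([*n,1]); o=d['T'][:3,3]; return o+r*(h-o[2])/r[2]
E
python3 - <<'E'
from h import *
for n in('scene','top'):
    d=grab(n); save(d,n+'0.png'); print(n,d['T'].round(3).tolist(),d['fx'])
s=monitor.sense(); print({k:np.round(v,3).tolist() for k,v in s.items()})
E
```

```text
scene [[0.892, -0.253, 0.375, 0.142], [-0.452, -0.51, 0.732, -0.718], [0.006, -0.822, -0.569, 0.596], [0.0, 0.0, 0.0, 1.0]] 604.475672253228
top [[0.021, -0.99, 0.136, 0.362], [-1.0, -0.02, 0.008, -0.005], [-0.005, -0.137, -0.991, 1.056], [0.0, 0.0, 0.0, 1.0]] 536.0406574829755
{'time_s': 0.1, 'joints': [-60.836, 28.749, -24.453, 88.886, 12.653, 65.22, -12.048], 'qvel': [-0.064, -0.058, 0.055, -0.106, 0.043, 0.007, -0.016], 'joint_torque': [-0.012, -56.786, -5.839, -27.991, -0.069, 0.024, 0.0], 'position': [0.158, 0.63, 0.234], 'eef_rot': [[-0.97, 0.243, -0.0], [0.243, 0.97, -0.002], [0.0, -0.002, -1.0]], 'ft_force': [-0.344, 0.698, 0.192], 'wrist_torque': [0.045, 0.015, -0.004], 'grasp_force': 0.0, 'opening': 0.092}
```

View pics/top0.png

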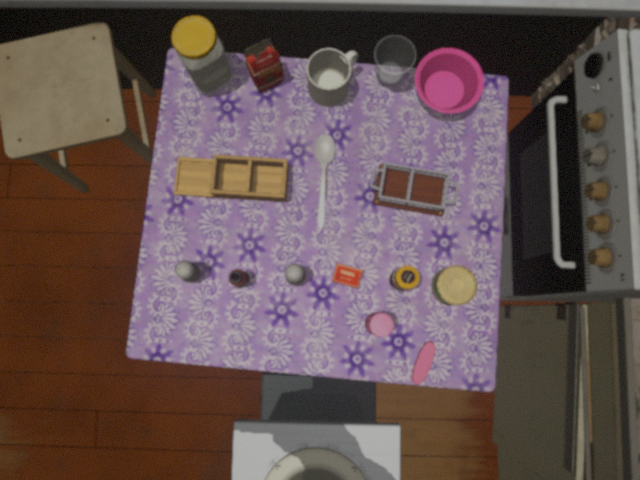

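View pics/scene0.png

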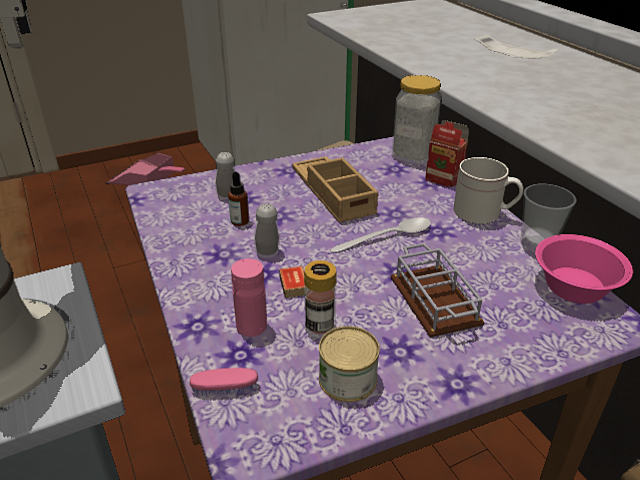

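The top view shows a shaker at (187,270), the dropper at (239,278), the other shaker at (294,273), the matchbox at (347,275), the tin at (455,286), the stove caddy at (232,178) and the table caddy at (412,188).

Three things could be the spice jar: the yellow-capped one at (406,278), the pink one at (380,323), and the big yellow-lidded jar at (195,40). The first fits, with its 44 mm width, dark label and yellow cap. I'll check it in a crop while I measure.

Run:
```python
from h import *
d=grab('top'); P=cloud(d); save(d,'crop1.png',(350,240,500,350),5)
np.save('P.npy',P)
def blob(name,u,v,r,lo,hi):
    m=np.zeros((480,640),bool); m[v-r:v+r,u-r:u+r]=1
    with np.errstate(invalid='ignore'): m&=(P[...,2]>lo)&(P[...,2]<hi)
    q=P[m]; c,rad=cv2.minEnclosingCircle(q[:,:2].astype(np.float32)*1000)
    print(name,m.sum(),'mean',q.mean(0).round(4),'circ',np.round(c,1),round(rad,1),'zmax',q[:,2].max().round(3), 'ext',np.ptp(q[:,:2],axis=0).round(3))
    return q
blob('shA',187,270,18,.075,.12); blob('drop',239,278,16,.08,.12); blob('dropbody',239,278,16,.055,.08);blob('shB',294,273,18,.075,.12)
blob('spice',406,278,20,.09,.13); blob('tin',455,286,28,.045,.08); blob('pink',380,323,20,.09,.13); blob('brush',424,362,26,.008,.1)
print('table',np.nanmedian(P[225:235,260:300,2]))
hsv=cv2.cvtColor(d['pixels'],cv2.COLOR_RGB2HSV)
m=((hsv[...,0]<12)|(hsv[...,0]>172))&(hsv[...,1]>150)&(hsv[...,2]>100)
m[:, :325]=0;m[:,370:]=0;m[:255]=0;m[295:]=0
ps=[ray(d,u,v,.016)[:2] for v,u in zip(*np.nonzero(m))]
print('match',m.sum(),cv2.minAreaRect(np.float32(ps)*1000))
for n,(u,v) in dict(stove=(232,178),table=(412,188)).items():
    mm=np.zeros((480,640),bool); mm[v-40:v+40,u-62:u+62 if n=='stove' else u+60]=1
    for lo,hi in((.006,.06),(.035,.06)):
        k=mm&(P[...,2]>lo)&(P[...,2]<hi)
        q=P[k]
        # drop outliers: largest component
        c,l,st,_=cv2.connectedComponentsWithStats(k.astype(np.uint8),connectivity=8); i=1+st[1:,4].argmax(); q=P[l==i]
        print(n,lo,st[i],cv2.minAreaRect(q[:,:2].astype(np.float32)*1000),q[:,2].max())
q=P[100:235,312:338].reshape(-1,3);q=q[(q[:,2]>.006)];print('spoon',q.min(0),q.max(0))
```

```text
shA 276 mean [0.4319 0.2467 0.0846] circ [432.7 248.8] 17.7 zmax 0.093 ext [0.033 0.035]
drop 45 mean [0.4201 0.154  0.0955] circ [421.3 157.1] 8.3 zmax 0.102 ext [0.014 0.015]
dropbody 183 mean [0.4194 0.1522 0.0666] circ [420.3 155.1] 16.2 zmax 0.08 ext [0.03 0.03]
shB 271 mean [0.4309 0.0485 0.0848] circ [431.6  48.9] 16.9 zmax 0.092 ext [0.032 0.033]
spice 473 mean [ 0.4243 -0.154   0.1053] circ [ 424.5 -155. ] 21.6 zmax 0.111 ext [0.041 0.043]
tin 1322 mean [ 0.4147 -0.255   0.0548] circ [ 415.2 -255.2] 38.2 zmax 0.062 ext [0.073 0.076]
pink 475 mean [ 0.3399 -0.108   0.1055] circ [ 340.1 -108.5] 21.4 zmax 0.111 ext [0.041 0.042]
brush 628 mean [ 0.2686 -0.1981  0.0219] circ [ 269.  -196.6] 42.2 zmax 0.029 ext [0.08  0.042]
table -0.0006032286832819977
match 315 ((429.9351806640625, -52.74449157714844), (46.93035125732422, 30.256271362304688), 76.40731048583984)
stove 0.006 [ 174  154  115   48 4056] ((620.39208984375, 182.36065673828125), (225.7615966796875, 79.68099212646484), 87.31925964355469) 0.05354835677117875
stove 0.035 [ 210  154   78   45 1169] ((618.5689086914062, 142.05030822753906), (145.05860900878906, 79.55266571044922), 87.31925964355469) 0.05354835677117875
table 0.006 [ 369  162   90   54 2825] ((605.3607177734375, -177.7980194091797), (170.25831604003906, 85.88323974609375), 80.8053970336914) 0.05097241373751871
table 0.035 [369 162  90  48 788] ((606.35107421875, -177.94671630859375), (170.2574462890625, 73.16495513916016), 80.72747039794922) 0.05097241373751871
spoon [ 0.52752951 -0.0277605   0.00600448] [0.78736047 0.02138331 0.04343433]
```

View pics/crop1.png

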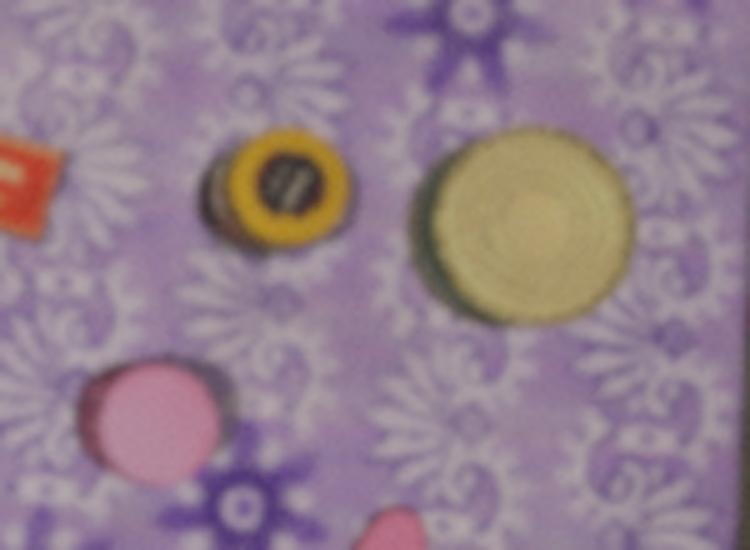

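The crop shows the yellow-capped jar with its dark label at top-image (406,278), which is the spice jar. The pink one is the look-alike to leave. Next I'll check the caddies' orientation and start the arm towards the matchbox with the jaw axis along world x.

```bash
cat >> h.py <<'E'
def to(x,y,z,phi=0):
    s=monitor.sense(); R=np.array(s['eef_rot']); p=np.array(s['position'])
    c=np.radians(phi); Rt=np.array([[-np.sin(c),np.cos(c),0],[np.cos(c),np.sin(c),0],[0,0,-1]]).T.T
    Rt=np.column_stack([[-np.sin(c),np.cos(c),0],[np.cos(c),np.sin(c),0],[0,0,-1]])
    w=cv2.Rodrigues(R.T@Rt)[0].ravel()
    print('t',round(s['time_s'],2),'pos',p.round(4),'shift cm',(R.T@(np.array([x,y,z])-p)*100).round(2),'rv',w.round(3),'open',round(s['opening'],4),'F',np.round(s['ft_force'],1))
E
python3 - <<'E'
from h import *
d=grab('top'); save(d,'crop2.png',(365,155,465,220),7)
to(.43,.15,.205,0)
P=np.load('P.npy')
for h in(.047,): print(ray(d,411,188,h))
E
```

```text
t 0.2 pos [0.1581 0.63   0.234 ] shift cm [-38.05 -39.94   2.95] rv [-1.000e-03  1.000e-03  1.325e+00] open 0.0916 F [0.1 0.4 0.6]
[ 0.59882617 -0.17206913  0.047     ]
```

View pics/crop2.png

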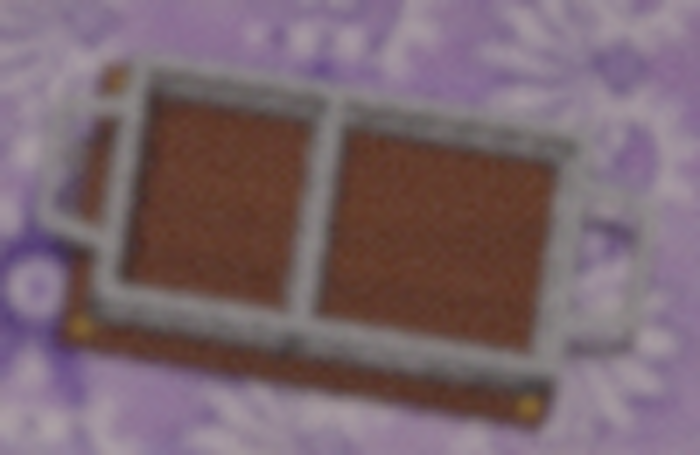

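Request:
carry_out(series="0 -38 -40 3 0 0 1.325;0 -38 -40 3 0 0 1.325;0 -38 -40 3 0 0 1.325;0 -38 -40 3 0 0 1.325;0 -38 -40 3 0 0 1.325;0 -38 -40 3 0 0 1.325;0 -38 -40 3 0 0 1.325;0 -38 -40 3 0 0 1.325;0 -38 -40 3 0 0 1.325;0 -38 -40 3 0 0 1.325")

```text
time_s: 1.2
position: [0.4042, 0.1939, 0.2078]
eef_rot: [[0.003, 1.0, 0.001], [1.0, -0.003, 0.0], [0.0, 0.001, -1.0]]
ft_force: [0.3, 0.5, -0.3]
opening: 0.0916
grasp_force: 0.0
```

Top-view crop 2: the cross wire is at crop (315,205), left of the middle, so the larger place is on the image-right (world −y) side.

Run:
```python
from h import *
d=grab('top')
C=[ray(d,365+u/7,155+v/7,.0445)[:2] for u,v in((138,72),(572,140),(552,368),(107,298))]
print(np.round(C,4).tolist(),np.mean(C,0).round(4), [np.degrees(np.arctan2(*(a-b)[::-1])).round(1) for a,b in((C[0],C[1]),(C[3],C[2]))])
to(.430,-.053,.1,-13.6)
```

```text
[[0.6435, -0.1216], [0.6266, -0.2419], [0.5623, -0.2355], [0.5794, -0.1133]] [ 0.6029 -0.1781] [np.float64(82.0), np.float64(82.0)]
t 1.25 pos [0.4081 0.1854 0.2073] shift cm [-23.77   2.4   10.84] rv [0.003 0.004 0.227] open 0.0918 F [ 2.8 -6.7  0.1]
```

Request:
carry_out(series="0 -24.7 2.6 0 0 0 0.237;0 -24.7 2.6 0 0 0 0.237;0 -24.7 2.6 0 0 0 0.237;0 -24.7 2.6 0 0 0 0.237;0 -24.7 2.6 0 0 0 0.237;0 -24.7 2.6 5 0 0 0.237;0 -24.7 2.6 10 0 0 0.237;0 -24.7 2.6 12 0 0 0.237;0 -24.7 2.6 12 0 0 0.237;0 -24.7 2.6 12 0 0 0.237")

```text
time_s: 2.25
position: [0.4298, -0.0512, 0.0878]
eef_rot: [[0.235, 0.972, -0.0], [0.972, -0.235, -0.0], [-0.0, -0.0, -1.0]]
ft_force: [0.2, -0.1, 0.9]
opening: 0.0918
grasp_force: 0.0
```

Request:
carry_out(series="0 0 0 4 0 0 0;0 0 0 7 0 0 0;0 0 0 7.3 0 0 0;0 0 0 7.3 0 0 0;255 0 0 7.3 0 0 0;255 0 0 7.3 0 0 0;255 0 0 7.3 0 0 0;255 0 0 7.3 0 0 0;255 0 0 7.3 0 0 0;255 0 0 7.3 0 0 0")

```text
time_s: 3.25
position: [0.4297, -0.0513, 0.0147]
eef_rot: [[0.235, 0.972, 0.0], [0.972, -0.235, 0.0], [0.0, 0.0, -1.0]]
ft_force: [-0.2, -1.1, 0.3]
opening: 0.0486
grasp_force: 0.0
```

Request:
carry_out(series="255 0 0 0 0 0 0;255 0 0 0 0 0 0;255 0 0 0 0 0 0")

```text
time_s: 3.55
position: [0.4297, -0.0513, 0.0146]
eef_rot: [[0.235, 0.972, 0.0], [0.972, -0.235, 0.0], [0.0, 0.0, -1.0]]
ft_force: [0.6, 1.2, 0.7]
opening: 0.0377
grasp_force: 30.0
```

Request:
carry_out(series="255 0 0 -5 0 0 0;255 0 0 -10 0 0 0;255 0 0 -13 0 0 0;255 34.1 11.7 -13 0 0 -0.19;255 34.1 11.7 -13 0 0 -0.19;255 34.1 11.7 -13 0 0 -0.19;255 34.1 11.7 -13 0 0 -0.19;255 34.1 11.7 -13 0 0 -0.19;255 34.1 11.7 -13 0 0 -0.19;255 34.1 11.7 -13 0 0 -0.19")

```text
time_s: 4.55
position: [0.6181, 0.2455, 0.144]
eef_rot: [[0.047, 0.999, -0.001], [0.999, -0.047, -0.0], [-0.0, -0.001, -1.0]]
ft_force: [0.7, -0.4, 0.5]
opening: 0.038
grasp_force: 30.0
```

Request:
carry_out(series="255 0 0 0 0 0 0;255 0 0 0 0 0 0")

```text
time_s: 4.75
position: [0.617, 0.245, 0.1432]
eef_rot: [[0.044, 0.999, -0.002], [0.999, -0.044, -0.001], [-0.001, -0.002, -1.0]]
ft_force: [0.5, -0.5, 0.4]
opening: 0.0375
grasp_force: 30.0
```

Run:
```python
from h import *
to(.6237,.2523,.06,-2.7); d=grab('scene'); save(d,'s1.png',(140,90,480,340),2)
```

```text
t 4.75 pos [0.617  0.245  0.1432] shift cm [0.76 0.66 8.32] rv [-0.002  0.001  0.003] open 0.0375 F [ 0.5 -0.5  0.4]
```

View pics/s1.png

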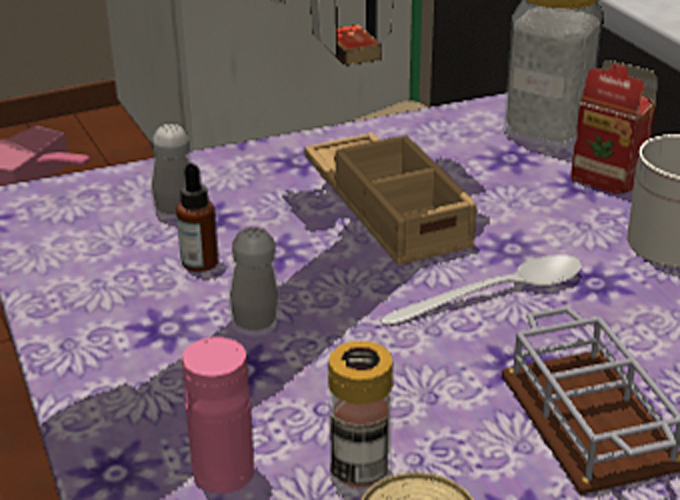

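The matchbox is held level at crop (357,42). I'll lower it into the bay and release.

Request:
carry_out(series="255 0.8 0.7 4 0 0 0;255 0.8 0.7 8 0 0 0;255 0.8 0.7 10 0 0 0;255 0.8 0.7 11 0 0 0;255 0.8 0.7 11.4 0 0 0;255 0.8 0.7 11.8 0 0 0;255 0.8 0.7 11.9 0 0 0;255 0.8 0.7 11.9 0 0 0")

```text
time_s: 5.6
position: [0.6258, 0.2517, 0.0267]
eef_rot: [[0.047, 0.999, 0.002], [0.999, -0.047, 0.001], [0.001, 0.002, -1.0]]
ft_force: [1.0, 0.4, -0.4]
opening: 0.0379
grasp_force: 30.0
```

Request:
carry_out(series="0 0 0 0 0 0 0;0 0 0 0 0 0 0;0 0 0 0 0 0 0;0 0 0 0 0 0 0;0 0 0 0 0 0 0;0 0 0 -5 0 0 0;0 0 0 -10 0 0 0;0 0 0 -15 0 0 0;0 0 0 -15 0 0 0")

```text
time_s: 6.5
position: [0.6304, 0.2534, 0.1847]
eef_rot: [[0.047, 0.999, 0.014], [0.999, -0.047, 0.006], [0.007, 0.013, -1.0]]
ft_force: [1.4, -0.7, 0.1]
opening: 0.0913
grasp_force: 0.0
```

Run:
```python
from h import *
to(.432,.247,.18,0)
```

```text
t 6.5 pos [0.6304 0.2534 0.1847] shift cm [ -1.58 -19.79   0.19] rv [ 0.013 -0.006 -0.047] open 0.0913 F [ 1.4 -0.7  0.1]
```

Request:
carry_out(series="0 -1.4 -19.3 0 0 0 0;0 -1.4 -19.3 0 0 0 0;0 -1.4 -19.3 0 0 0 0;0 -1.4 -19.3 0 0 0 0;0 -1.4 -19.3 0 0 0 0;0 -1.4 -19.3 0 0 0 0")

```text
time_s: 7.1
position: [0.4312, 0.247, 0.176]
eef_rot: [[0.045, 0.999, 0.001], [0.999, -0.045, 0.001], [0.001, 0.001, -1.0]]
ft_force: [-0.3, 0.2, 0.7]
opening: 0.092
grasp_force: 0.0
```

Run:
```python
from h import *
to(.432,.247,.054,-2.7)
d=grab('top'); P=cloud(d); np.save('P1.npy',P)
hsv=cv2.cvtColor(d['pixels'],cv2.COLOR_RGB2HSV)
m=((hsv[...,0]<12)|(hsv[...,0]>172))&(hsv[...,1]>150)&(hsv[...,2]>100); m[:140]=0;m[220:]=0;m[:,300:]=0;m[:,:165]=0
ps=[ray(d,u,v,.024)[:2] for v,u in zip(*np.nonzero(m))]
if len(ps)>5: print('match',len(ps),cv2.minAreaRect(np.float32(ps)*1000))
save(d,'t2.png',(150,130,320,310),4)
```

```text
t 7.1 pos [0.4312 0.247  0.176 ] shift cm [-1.00e-02  7.00e-02  1.22e+01] rv [ 0.001 -0.001  0.002] open 0.092 F [-0.3  0.2  0.7]
match 365 ((623.3727416992188, 249.81973266601562), (50.84837341308594, 34.695980072021484), 87.27387237548828)
```

View pics/t2.png

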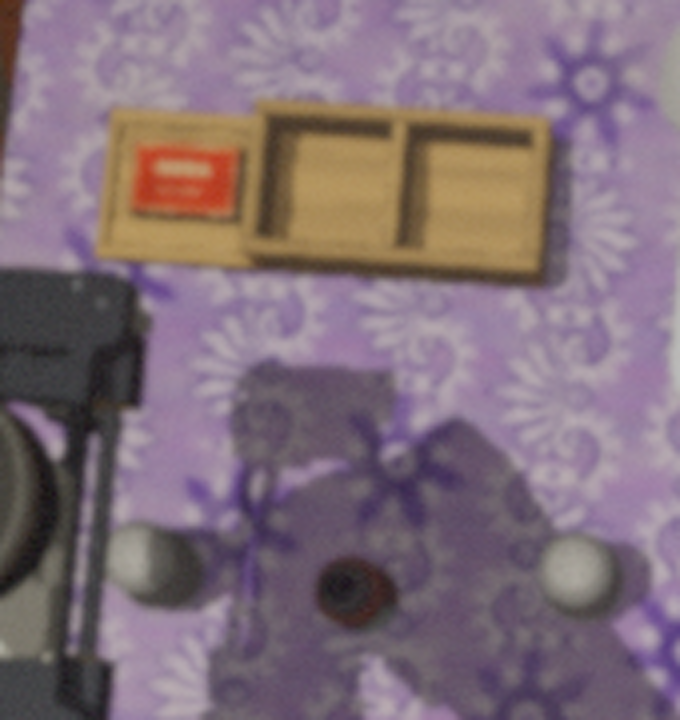

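The matchbox lies flat in the bay at crop (188,180), within 3 mm of the middle. Now I'll take the first shaker.

Request:
carry_out(series="0 0 0 5 0 0 0;0 0 0 10 0 0 0;0 0 0 12.2 0 0 0;0 0 0 12.2 0 0 0;0 0 0 12.2 0 0 0;255 0 0 12.2 0 0 0;255 0 0 12.2 0 0 0;255 0 0 12.2 0 0 0;255 0 0 12.2 0 0 0;255 0 0 12.2 0 0 0")

```text
time_s: 8.15
position: [0.4319, 0.2468, 0.0541]
eef_rot: [[0.047, 0.999, 0.001], [0.999, -0.047, 0.001], [0.001, 0.001, -1.0]]
ft_force: [0.1, 1.4, 0.8]
opening: 0.0563
grasp_force: 0.0
```

Request:
carry_out(series="255 0 0 0 0 0 0;255 0 0 0 0 0 0;255 0 0 0 0 0 0;255 0 0 0 0 0 0;255 0 0 0 0 0 0;255 0 0 -1 0 0 0;255 0 0 -4 0 0 0;255 0 0 -8 0 0 0;255 0 0 -12 0 0 0;255 0 0 -12 0 0 0")

```text
time_s: 9.15
position: [0.4351, 0.2487, 0.1795]
eef_rot: [[0.047, 0.999, 0.009], [0.999, -0.047, 0.006], [0.006, 0.008, -1.0]]
ft_force: [1.8, 0.4, -0.5]
opening: 0.0361
grasp_force: 29.4
```

Run:
```python
from h import *
to(.6201,.1764,.17,-2.7); print(monitor.sense()['grasp_force']); d=grab('scene'); save(d,'s2.png',(140,60,480,310),2)
```

```text
t 9.15 pos [0.4351 0.2487 0.1795] shift cm [-6.35 18.81  1.07] rv [ 0.008 -0.006 -0.   ] open 0.0361 F [ 1.8  0.4 -0.5]
29.41288028669078
```

View pics/s2.png

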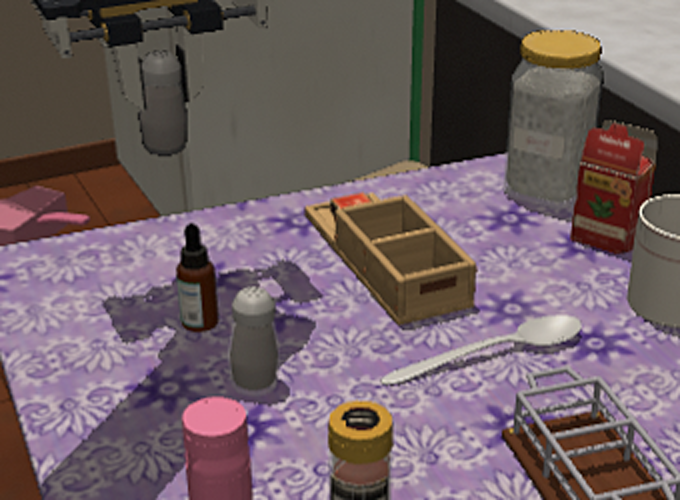

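The shaker hangs plumb at crop (163,100). I'll carry it to the middle pocket.

Request:
carry_out(series="255 -6.2 19.1 0 0 0 0;255 -6.2 19.1 0 0 0 0;255 -6.2 19.1 0 0 0 0;255 -6.2 19.1 0 0 0 0;255 -6.2 19.1 0 0 0 0;255 -6.2 19.1 0 0 0 0;255 -6.2 19.1 0 0 0 0;255 -6.2 19.1 0 0 0 0")

```text
time_s: 10.0
position: [0.6177, 0.1771, 0.1731]
eef_rot: [[0.045, 0.999, -0.002], [0.999, -0.045, 0.0], [0.0, -0.002, -1.0]]
ft_force: [0.1, -0.2, -1.7]
opening: 0.0359
grasp_force: 29.4
```

Run:
```python
from h import *
to(.6201,.1764,.063,-2.7); d=grab('scene'); save(d,'s3.png',(240,20,440,270),2.4)
```

```text
t 10.0 pos [0.6177 0.1771 0.1731] shift cm [-0.07  0.26 11.01] rv [-0.002 -0.     0.002] open 0.0359 F [ 0.1 -0.2 -1.7]
```

View pics/s3.png

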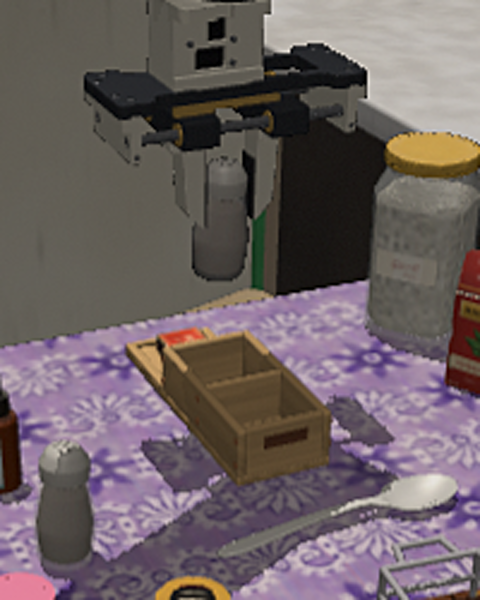

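The shaker hangs plumb above the middle pocket at crop (220,220).

Request:
carry_out(series="255 0 0.1 4 0 0 0;255 0 0.1 6 0 0 0;255 0 0.1 8 0 0 0;255 0 0.1 9.5 0 0 0;255 0 0.1 10.3 0 0 0;255 0 0.1 10.8 0 0 0;255 0 0.1 11 0 0 0;255 0 0.1 11 0 0 0;255 0 0.1 11 0 0 0")

```text
time_s: 10.95
position: [0.6212, 0.1758, 0.0644]
eef_rot: [[0.047, 0.999, 0.001], [0.999, -0.047, 0.0], [0.001, 0.001, -1.0]]
ft_force: [0.2, 0.3, -0.8]
opening: 0.0359
grasp_force: 29.4
```

Request:
carry_out(series="255 0 0 0.1 0 0 0;255 0 0 0.1 0 0 0;0 0 0 0.1 0 0 0;0 0 0 0.1 0 0 0;0 0 0 0.1 0 0 0;0 0 0 0.1 0 0 0;0 0 0 0.1 0 0 0;0 0 0 -5 0 0 0;0 0 0 -10 0 0 0;0 0 0 -12 0 0 0")

```text
time_s: 11.95
position: [0.6232, 0.1762, 0.1887]
eef_rot: [[0.047, 0.999, 0.007], [0.999, -0.047, 0.002], [0.002, 0.007, -1.0]]
ft_force: [0.5, 0.5, 0.0]
opening: 0.0908
grasp_force: 0.0
```

Request:
carry_out(series="0 -13.6 -18.4 0 0 0 0;0 -13.6 -18.4 0 0 0 0;0 -13.6 -18.4 0 0 0 0;0 -13.6 -18.4 0 0 0 0;0 -13.6 -18.4 0 0 0 0;0 -13.6 -18.4 0 0 0 0;0 -13.6 -18.4 0 0 0 0")

```text
time_s: 12.65
position: [0.4308, 0.0485, 0.1842]
eef_rot: [[0.048, 0.999, 0.002], [0.999, -0.048, 0.001], [0.001, 0.002, -1.0]]
ft_force: [1.0, -0.6, 0.6]
opening: 0.0919
grasp_force: 0.0
```

Run:
```python
from h import *
to(.431,.0487,.054,-2.7)
d=grab('top'); P=cloud(d); save(d,'t3.png',(160,140,320,290),3.5)
q=P[150:215,165:300].reshape(-1,3); q=q[(q[:,2]>.083)&(q[:,2]<.12)]; c=q.mean(0); print(len(q),c,q[:,2].max())
a=np.radians(-2.7); print('local',np.array([[np.cos(a),np.sin(a)],[-np.sin(a),np.cos(a)]])@(c[:2]-[.6204,.1824]))
```

```text
t 12.65 pos [0.4308 0.0485 0.1842] shift cm [ 1.000e-02 -0.000e+00  1.302e+01] rv [ 0.002 -0.001 -0.001] open 0.0919 F [ 1.  -0.6  0.6]
260 [0.61953622 0.17612463 0.09241705] 0.10028618813204104
local [-0.00056721 -0.00630909]
```

View pics/t3.png

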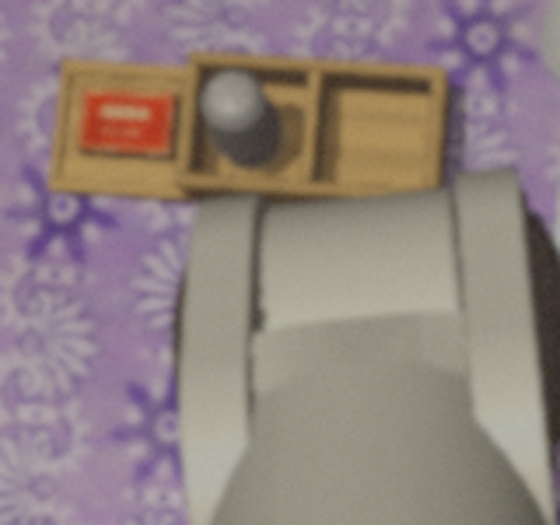

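The shaker stands in the middle pocket at crop (235,105), local (-0.001,-0.006), with its top at about 98 mm. Next is the second shaker.

Request:
carry_out(series="0 0 0 5 0 0 0;0 0 0 10 0 0 0;0 0 0 13 0 0 0;0 0 0 13 0 0 0;0 0 0 13 0 0 0;255 0 0 13 0 0 0;255 0 0 13 0 0 0;255 0 0 13 0 0 0;255 0 0 13 0 0 0;255 0 0 13 0 0 0")

```text
time_s: 13.7
position: [0.4307, 0.0485, 0.0541]
eef_rot: [[0.047, 0.999, 0.001], [0.999, -0.047, 0.0], [0.0, 0.001, -1.0]]
ft_force: [-0.7, 0.0, 0.5]
opening: 0.0565
grasp_force: 0.0
```

Request:
carry_out(series="255 0 0 0 0 0 0;255 0 0 0 0 0 0;255 0 0 0 0 0 0;255 0 0 0 0 0 0;255 0 0 0 0 0 0;255 0 0 -1 0 0 0;255 0 0 -4 0 0 0;255 0 0 -8 0 0 0;255 0 0 -12 0 0 0;255 0 0 -12 0 0 0")

```text
time_s: 14.7
position: [0.434, 0.049, 0.1788]
eef_rot: [[0.047, 0.999, 0.009], [0.999, -0.047, 0.003], [0.003, 0.009, -1.0]]
ft_force: [1.6, -0.4, -1.2]
opening: 0.0363
grasp_force: 29.4
```

Run:
```python
from h import *
to(.6004,-.2052,.174,-8.5)
print(monitor.sense()['grasp_force'])
```

```text
t 14.7 pos [0.434  0.049  0.1788] shift cm [-24.61  17.82   0.57] rv [ 0.009 -0.003  0.101] open 0.0363 F [ 1.6 -0.4 -1.2]
29.401831779032364
```

Request:
carry_out(series="255 -24.6 18.1 0 0 0 0.1;255 -24.6 18.1 0 0 0 0.1;255 -24.6 18.1 0 0 0 0.1;255 -24.6 18.1 0 0 0 0.1;255 -24.6 18.1 0 0 0 0.1;255 -24.6 18.1 0 0 0 0.1;255 -24.6 18.1 0 0 0 0.1;255 -24.6 18.1 0 0 0 0.1;255 -24.6 18.1 0 0 0 0.1")

```text
time_s: 15.6
position: [0.5985, -0.2042, 0.1726]
eef_rot: [[0.146, 0.989, -0.002], [0.989, -0.146, 0.002], [0.001, -0.002, -1.0]]
ft_force: [0.1, 1.2, -1.1]
opening: 0.036
grasp_force: 29.4
```

Run:
```python
from h import *
to(.6004,-.2052,.063,-8.5); d=grab('scene'); save(d,'s4.png',(340,60,560,360),2)
```

```text
t 15.6 pos [ 0.5985 -0.2042  0.1726] shift cm [-0.08  0.22 10.96] rv [-0.002 -0.001  0.002] open 0.036 F [ 0.1  1.2 -1.1]
```

View pics/s4.png

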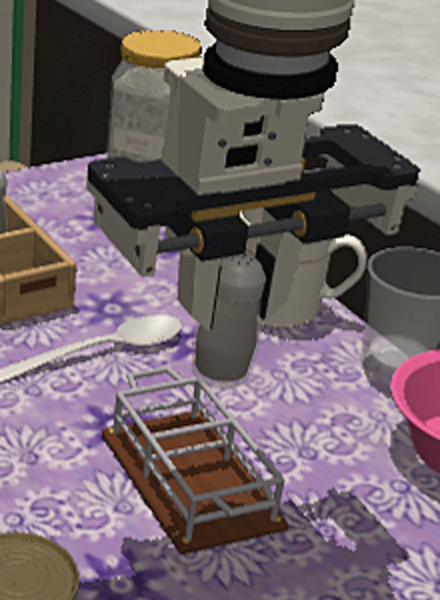

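The shaker hangs plumb at crop (228,310), above the larger place. I'll lower it.

Request:
carry_out(series="255 0 0.1 4 0 0 0;255 0 0.1 6 0 0 0;255 0 0.1 8 0 0 0;255 0 0.1 9.5 0 0 0;255 0 0.1 10.3 0 0 0;255 0 0.1 10.8 0 0 0;255 0 0.1 11.1 0 0 0;255 0 0.1 11.1 0 0 0;255 0 0.1 11.1 0 0 0")

```text
time_s: 16.55
position: [0.6011, -0.2062, 0.0633]
eef_rot: [[0.147, 0.989, 0.001], [0.989, -0.147, -0.0], [-0.0, 0.001, -1.0]]
ft_force: [0.2, 0.1, -1.4]
opening: 0.0362
grasp_force: 29.4
```

Request:
carry_out(series="0 0 0 0 0 0 0;0 0 0 0 0 0 0;0 0 0 0 0 0 0;0 0 0 0 0 0 0;0 0 0 0 0 0 0;0 0 0 -5 0 0 0;0 0 0 -10 0 0 0;0 0 0 -12 0 0 0;0 0 0 -12 0 0 0")

```text
time_s: 17.45
position: [0.6033, -0.2071, 0.1872]
eef_rot: [[0.147, 0.989, 0.008], [0.989, -0.147, -0.002], [-0.001, 0.008, -1.0]]
ft_force: [-0.2, -0.3, 0.4]
opening: 0.0914
grasp_force: 0.0
```

Request:
carry_out(series="0 32.9 -23.2 0 0 0 0;0 32.9 -23.2 0 0 0 0;0 32.9 -23.2 0 0 0 0;0 32.9 -23.2 0 0 0 0;0 32.9 -23.2 0 0 0 0;0 32.9 -23.2 0 0 0 0;0 32.9 -23.2 0 0 0 0;0 32.9 -23.2 0 0 0 0;0 32.9 -23.2 0 0 0 0;0 32.9 -23.2 0 0 0 0")

```text
time_s: 18.45
position: [0.4179, 0.1547, 0.1818]
eef_rot: [[0.142, 0.99, -0.002], [0.99, -0.142, -0.0], [-0.001, -0.001, -1.0]]
ft_force: [0.6, -0.4, -0.4]
opening: 0.092
grasp_force: 0.0
```

Run:
```python
from h import *
to(.420,.1535,.053,-8.5)
d=grab('top'); P=cloud(d); save(d,'t4.png',(160,140,480,320),2.4)
q=P[150:215,360:465].reshape(-1,3); q=q[(q[:,2]>.083)&(q[:,2]<.12)]; c=q.mean(0); print(len(q),c,q[:,2].max())
a=np.radians(-8.5); print('local',np.array([[np.cos(a),np.sin(a)],[-np.sin(a),np.cos(a)]])@(c[:2]-[.6045,-.178]))
```

```text
t 18.45 pos [0.4179 0.1547 0.1818] shift cm [-0.08  0.24 12.88] rv [-0.001  0.001  0.006] open 0.092 F [ 0.6 -0.4 -0.4]
260 [ 0.60018369 -0.20417955  0.09252731] 0.10097167595545953
local [-0.00039931 -0.02652998]
```

View pics/t4.png

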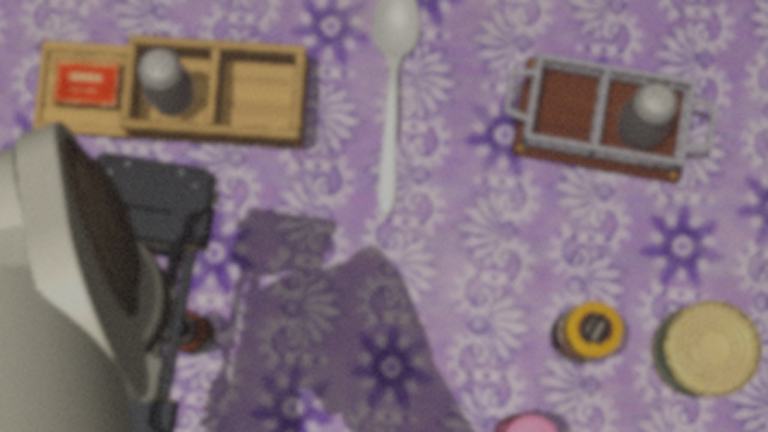

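The second shaker stands in the larger place at crop (652,112), local (0,-0.0265). Now the dropper.

Request:
carry_out(series="0 0 0 5 0 0 0;0 0 0 10 0 0 0;0 0 0 12.9 0 0 0;0 0 0 12.9 0 0 0;0 0 0 12.9 0 0 0;255 0 0 12.9 0 0 0;255 0 0 12.9 0 0 0;255 0 0 12.9 0 0 0;255 0 0 12.9 0 0 0;255 0 0 12.9 0 0 0")

```text
time_s: 19.5
position: [0.4196, 0.1538, 0.0541]
eef_rot: [[0.146, 0.989, 0.001], [0.989, -0.146, 0.001], [0.001, 0.001, -1.0]]
ft_force: [-0.5, 1.3, -0.8]
opening: 0.0565
grasp_force: 0.0
```

Request:
carry_out(series="255 0 0 0 0 0 0;255 0 0 0 0 0 0;255 0 0 0 0 0 0;255 0 0 0 0 0 0;255 0 0 0 0 0 0;255 0 0 -1 0 0 0;255 0 0 -4 0 0 0;255 0 0 -8 0 0 0;255 0 0 -12 0 0 0;255 0 0 -12 0 0 0")

```text
time_s: 20.5
position: [0.4229, 0.1549, 0.179]
eef_rot: [[0.147, 0.989, 0.009], [0.989, -0.147, 0.005], [0.006, 0.008, -1.0]]
ft_force: [0.5, -0.1, -1.1]
opening: 0.0313
grasp_force: 30.0
```

Run:
```python
from h import *
to(.6097,-.1434,.173,-8.5)
print(monitor.sense()['grasp_force'])
```

```text
t 20.5 pos [0.4229 0.1549 0.179 ] shift cm [-26.77  22.86   0.63] rv [ 0.008 -0.006  0.001] open 0.0313 F [ 0.5 -0.1 -1.1]
29.97049851444899
```

Request:
carry_out(series="255 -26.6 23.2 0 0 0 0;255 -26.6 23.2 0 0 0 0;255 -26.6 23.2 0 0 0 0;255 -26.6 23.2 0 0 0 0;255 -26.6 23.2 0 0 0 0;255 -26.6 23.2 0 0 0 0;255 -26.6 23.2 0 0 0 0;255 -26.6 23.2 0 0 0 0;255 -26.6 23.2 0 0 0 0;255 -26.6 23.2 0 0 0 0")

```text
time_s: 21.5
position: [0.6089, -0.1421, 0.1728]
eef_rot: [[0.146, 0.989, -0.002], [0.989, -0.146, 0.001], [0.001, -0.002, -1.0]]
ft_force: [-0.0, 0.6, -0.2]
opening: 0.031
grasp_force: 30.0
```

Run:
```python
from h import *
to(.6097,-.1434,.062,-8.5); d=grab('scene'); save(d,'s5.png',(340,60,560,360),2)
```

```text
t 21.5 pos [ 0.6089 -0.1421  0.1728] shift cm [-0.13  0.12 11.08] rv [-0.002 -0.001  0.002] open 0.031 F [-0.   0.6 -0.2]
```

View pics/s5.png

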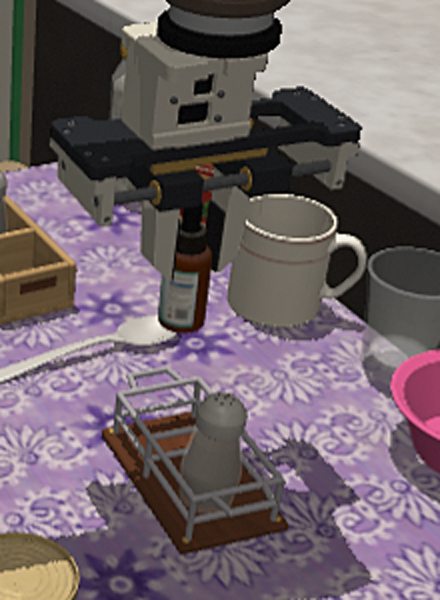

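The dropper hangs upright at crop (185,280), and the shaker stands in the larger place. I'll lower the dropper.

Request:
carry_out(series="255 -0.1 0.1 4 0 0 0;255 -0.1 0.1 6 0 0 0;255 -0.1 0.1 8 0 0 0;255 -0.1 0.1 9.5 0 0 0;255 -0.1 0.1 10.3 0 0 0;255 -0.1 0.1 10.8 0 0 0;255 -0.1 0.1 11 0 0 0;255 -0.1 0.1 11 0 0 0;255 -0.1 0.1 11 0 0 0")

```text
time_s: 22.45
position: [0.6112, -0.145, 0.0644]
eef_rot: [[0.147, 0.989, 0.001], [0.989, -0.147, -0.0], [-0.0, 0.001, -1.0]]
ft_force: [-0.2, -0.3, -0.9]
opening: 0.0309
grasp_force: 30.0
```

Request:
carry_out(series="255 0 0 0.2 0 0 0;255 0 0 0.2 0 0 0;0 0 0 0.2 0 0 0;0 0 0 0.2 0 0 0;0 0 0 0.2 0 0 0;0 0 0 0.2 0 0 0;0 0 0 0.2 0 0 0;0 0 0 -5 0 0 0;0 0 0 -10 0 0 0;0 0 0 -12 0 0 0")

```text
time_s: 23.45
position: [0.613, -0.1457, 0.1883]
eef_rot: [[0.147, 0.989, 0.006], [0.989, -0.147, -0.001], [-0.0, 0.006, -1.0]]
ft_force: [0.2, -0.8, -1.4]
opening: 0.0894
grasp_force: 0.0
```

Request:
carry_out(series="0 -3.7 -18.4 0 0 0 0;0 -3.7 -18.4 0 0 0 0;0 -3.7 -18.4 0 0 0 0;0 -3.7 -18.4 0 0 0 0;0 -3.7 -18.4 0 0 0 0;0 -3.7 -18.4 0 0 0 0;0 -3.7 -18.4 0 0 0 0;0 -3.7 -18.4 0 0 0 0")

```text
time_s: 24.25
position: [0.4246, -0.1544, 0.1837]
eef_rot: [[0.146, 0.989, 0.001], [0.989, -0.146, -0.001], [-0.0, 0.001, -1.0]]
ft_force: [-0.5, -0.6, -0.1]
opening: 0.0916
grasp_force: 0.0
```

Run:
```python
from h import *
to(.4243,-.1545,.054,-8.5)
d=grab('top'); P=cloud(d)
q=P[150:215,360:465].reshape(-1,3); q=q[(q[:,2]>.06)&(q[:,2]<.13)]; a=np.radians(-8.5); L=(q[:,:2]-[.6045,-.178])@np.array([[np.cos(a),np.sin(a)],[-np.sin(a),np.cos(a)]]).T
for s in (L[:,1]>.008,L[:,1]<.008): print(s.sum(),L[s].mean(0).round(4),q[s,2].max().round(3),np.ptp(L[s],axis=0).round(3))
```

```text
t 24.25 pos [ 0.4246 -0.1544  0.1837] shift cm [-1.000e-02 -4.000e-02  1.297e+01] rv [0.001 0.    0.002] open 0.0916 F [-0.5 -0.6 -0.1]
240 [-0.0028  0.0376] 0.111 [0.031 0.032]
355 [-0.0028 -0.0256] 0.101 [0.038 0.035]
```

Request:
carry_out(series="0 0 0 5 0 0 0;0 0 0 10 0 0 0;0 0 0 12.4 0 0 0;0 0 0 12.9 0 0 0;0 0 0 12.9 0 0 0;255 0 0 12.9 0 0 0;255 0 0 12.9 0 0 0;255 0 0 12.9 0 0 0;255 0 0 12.9 0 0 0;255 0 0 12.9 0 0 0")

```text
time_s: 25.3
position: [0.4236, -0.1544, 0.0551]
eef_rot: [[0.146, 0.989, 0.001], [0.989, -0.146, -0.0], [0.0, 0.001, -1.0]]
ft_force: [-0.4, -0.1, -0.8]
opening: 0.0565
grasp_force: 0.0
```

Request:
carry_out(series="255 0 0 0 0 0 0;255 0 0 0 0 0 0;255 0 0 0 0 0 0;255 0 0 0 0 0 0;255 0 0 -1 0 0 0;255 0 0 -4 0 0 0;255 0 0 -8 0 0 0;255 0 0 -12 0 0 0;255 0 0 -14 0 0 0;255 0 0 -14 0 0 0")

```text
time_s: 26.3
position: [0.4249, -0.155, 0.1977]
eef_rot: [[0.147, 0.989, 0.006], [0.989, -0.147, -0.001], [0.0, 0.006, -1.0]]
ft_force: [0.1, -0.5, -0.7]
opening: 0.0425
grasp_force: 29.8
```

Run:
```python
from h import *
to(.6169,.1085,.195,-2.7)
print(monitor.sense()['grasp_force'])
```

```text
t 26.3 pos [ 0.4249 -0.155   0.1977] shift cm [28.88 15.12  0.37] rv [ 0.006 -0.    -0.1  ] open 0.0425 F [ 0.1 -0.5 -0.7]
29.813646906986833
```

Request:
carry_out(series="255 28.8 15.2 0 0 0 -0.1;255 28.8 15.2 0 0 0 -0.1;255 28.8 15.2 0 0 0 -0.1;255 28.8 15.2 0 0 0 -0.1;255 28.8 15.2 0 0 0 -0.1;255 28.8 15.2 0 0 0 -0.1;255 28.8 15.2 0 0 0 -0.1;255 28.8 15.2 0 0 0 -0.1;255 28.8 15.2 0 0 0 -0.1;255 28.8 15.2 0 0 0 -0.1")

```text
time_s: 27.3
position: [0.6145, 0.1061, 0.1934]
eef_rot: [[0.049, 0.999, -0.003], [0.999, -0.049, -0.002], [-0.002, -0.003, -1.0]]
ft_force: [0.2, -0.5, -3.0]
opening: 0.0426
grasp_force: 29.8
```

Run:
```python
from h import *
to(.6169,.1085,.064,-2.7); d=grab('scene'); save(d,'s6.png',(240,20,460,270),2.4)
```

```text
t 27.3 pos [0.6145 0.1061 0.1934] shift cm [ 0.27  0.27 12.94] rv [-0.003  0.002 -0.002] open 0.0426 F [ 0.2 -0.5 -3. ]
```

View pics/s6.png

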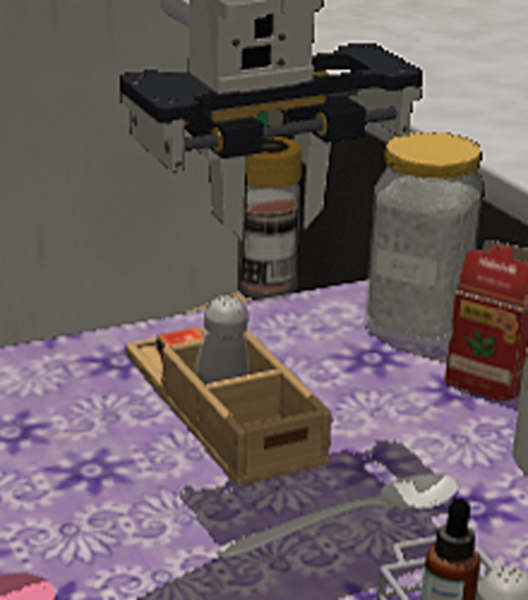

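The spice jar hangs upright at crop (270,220), above the free pocket. I'll lower it.

Request:
carry_out(series="255 0 0.1 4 0 0 0;255 0 0.1 7 0 0 0;255 0 0.1 9.5 0 0 0;255 0 0.1 11 0 0 0;255 0 0.1 12 0 0 0;255 0 0.1 12.5 0 0 0;255 0 0.1 12.8 0 0 0;255 0 0.1 12.9 0 0 0;255 0 0.1 12.9 0 0 0")

```text
time_s: 28.25
position: [0.6173, 0.1083, 0.0663]
eef_rot: [[0.047, 0.999, 0.001], [0.999, -0.047, 0.0], [0.0, 0.001, -1.0]]
ft_force: [-0.6, 0.4, -2.3]
opening: 0.0424
grasp_force: 29.8
```

Request:
carry_out(series="255 0 0 0.2 0 0 0;255 0 0 0.2 0 0 0;0 0 0 0.2 0 0 0;0 0 0 0.2 0 0 0;0 0 0 0.2 0 0 0;0 0 0 0.2 0 0 0;0 0 0 0.2 0 0 0;0 0 0 -5 0 0 0;0 0 0 -10 0 0 0;0 0 0 -14 0 0 0")

```text
time_s: 29.25
position: [0.6171, 0.1081, 0.2078]
eef_rot: [[0.047, 0.999, 0.001], [0.999, -0.047, 0.0], [0.0, 0.001, -1.0]]
ft_force: [1.1, 0.3, -0.4]
opening: 0.0914
grasp_force: 0.0
```

Request:
carry_out(series="0 0 -18 -2 0 0 0;0 0 -18 -2 0 0 0;0 0 -18 -2 0 0 0;0 0 -18 -2 0 0 0;0 0 -18 -2 0 0 0;0 0 -18 -2 0 0 0;0 0 -18 -2 0 0 0;0 0 -18 -2 0 0 0")

```text
time_s: 30.05
position: [0.4381, 0.1164, 0.2255]
eef_rot: [[0.048, 0.999, 0.0], [0.999, -0.048, -0.0], [-0.0, 0.0, -1.0]]
ft_force: [0.4, -0.2, -0.1]
opening: 0.092
grasp_force: 0.0
```

Run:
```python
from h import *
d=grab('top'); P=cloud(d); save(d,'t7.png',(150,110,490,310),2.3)
q=P[140:215,165:300].reshape(-1,3); q=q[(q[:,2]>.06)&(q[:,2]<.13)]; a=np.radians(-2.7); L=(q[:,:2]-[.6204,.1824])@np.array([[np.cos(a),np.sin(a)],[-np.sin(a),np.cos(a)]]).T
for s in (L[:,1]>-.04,L[:,1]<-.04):
    t=s&(q[:,2]>q[s,2].max()-.012); print(t.sum(),L[t].mean(0).round(4),q[s,2].max().round(3))
q=P[250:320,425:490].reshape(-1,3); q=q[(q[:,2]>.045)]; print('tin',q.mean(0)); print(monitor.sense()['position'])
```

```text
118 [ 0.0039 -0.0112] 0.1
427 [-0.0008 -0.0751] 0.12
tin [ 0.41468046 -0.25499866  0.05476428]
[0.43792315 0.11637552 0.22534338]
```

View pics/t7.png

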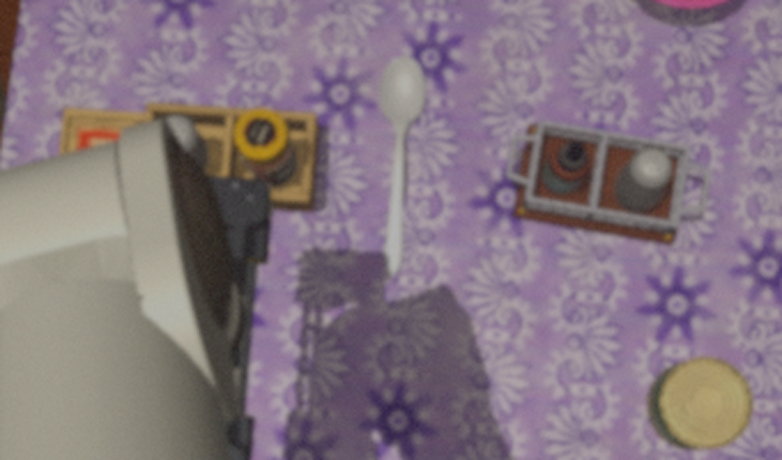

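The final view shows the spice jar down in its pocket at crop (260,135), the dropper at (572,158) and a shaker at (650,168). The arm partly hides the middle-pocket shaker, which measured well earlier. The tin has not moved, and the gripper is clear.

```bash
python3 -c "
from workcell import manip; print(manip.finish_job())"
```

```text
the job is handed in; nothing more can be done
None
```

I filled both caddies as asked and handed the job in at about 30 s of the 122 s; hand-in returned no verdict, but everything measured within its limits, though the arm partly hid the middle-pocket shaker in the last view.

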